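# Exchange the failed low module between two tall ones in a keyed plug-in rack

### The job

The low module in the middle bay of the plug-in rack has failed, and its two tall neighbours leave no room for fingers beside it: pull both tall modules and stand them upright on the shallow black tray, then stand the failed module upright in the empty red bin. Plug into the middle bay, fully home, the one of the two spare low modules whose wide white key rib sits on the same side as the failed one's, and leave the other spare standing where it is. Then plug each tall module fully home again in the bay it came from, and let go of everything.

Things in the scene. Friction and masses are not known exactly. Their poses are not given: they have to be found in the camera images.
- rack: Fixed rack, base 116 (x) x 150 (y) x 8 mm. Bays at y = -42, 0, 42 mm. Two black guide plates across x = -45 and 45 mm, 8 mm thick, 40 mm high, with an open slot per bay: front (-x) 15 mm wide, 9 mm to +y of the bay's middle; rear 11 mm wide, at the middle. A module, axes along the rack's, drops straight down, ribs in slots, 3 mm play, onto the base; no latch. Origin: centre of the underside.
- module_fins: Tall plug-in module 76 (x) x 32 (y) x 96 (z) mm, 0.24 kg: black case, its upper 40 mm an aluminium heatsink with fins across y (solid to the touch). Ribs and key as on the failed module. Stands in an outer bay of the rack, left or right differs. Grip its y sides near the top. Origin: centre of the underside.
- module_terminals: Tall plug-in module 76 (x) x 32 (y) x 96 (z) mm, 0.24 kg: grey case, a green terminal block let into each end of its top, the middle 48 mm flat-sided to the top. Ribs and key as on the failed module. Stands in an outer bay of the rack, left or right differs. Grip its y sides near the top. Origin: centre of the underside.
- failed: Low plug-in module, dark steel case 76 (x) x 34 (y) x 58 (z) mm, 0.18 kg, paper label on top. White 9 mm deep ribs down both ends, 48 mm high: rear (+x) 6 mm wide, central; front (-x) key rib 10 mm wide, its middle 9 mm to +y. Stands in the rack's middle bay, 9 mm of air to each tall neighbour. Origin: centre of the underside.
- spare_a: Low plug-in module, dark steel case 76 (x) x 34 (y) x 58 (z) mm, 0.18 kg, paper label on top. White 9 mm deep ribs down both ends, 48 mm high: rear (+x) 6 mm wide, central; front (-x) key rib 10 mm wide, its middle 9 mm to +y as on the failed one: it fits. Stands on a 4 mm rubber pad, 66 mm from the other spare, left or right differs. Origin: centre of the underside.
- spare_b: Low plug-in module, dark steel case 76 (x) x 34 (y) x 58 (z) mm, 0.18 kg, paper label on top. White 9 mm deep ribs down both ends, 48 mm high: rear (+x) 6 mm wide, central; front (-x) key rib 10 mm wide, its middle 9 mm to -y, the mirror image: it does not fit. Stands on the same 4 mm pad. Origin: centre of the underside.
- tray: Fixed shallow black tray 130 (x) x 150 (y) mm, walls 3 mm thick and 12 mm high, floor 3 mm above the bench. Holds both tall modules, lengths along x, at y = -37 and +37 mm. Origin: centre of its underside.
- bin: Fixed open, empty red plastic bin 122 (x) x 107 (y) x 64 mm, inside 116 (x) x 100 (y) mm, floor 2 mm above the bench. A low module stands in it with its length along x, 33 mm beside it for each finger. Origin: centre of its underside.

How it is judged:
By the outcome, as a careful person would: the job done as asked, in the order asked, and still so for the second after the job is handed in, with the robot touching nothing.
It also fails if it takes over 138 s, if anything falls off the work surface, if the arm or the gripper's body presses on something with over 40 N, if the wrist force passes 120 N, or if a joint passes its speed limit or range.

### The arm

A 7-joint arm with a two-finger parallel gripper is mounted at the origin on a cart in front of the work surface, level with it; the furniture and walls round the work are solid. World frame = base frame: x ahead of the robot, y to its left, z up, the work surface at z = 0. Lengths are in m, angles in degrees, forces in N, time in s.
With the tool pointing down it reaches from about 0.4 to 0.875 m from the base axis. Payload 19.3 kg.
Tool frame: the origin (TCP) lies on the centre line of the jaws, within the pads' length; the fingertips stand 14 mm ahead of it and the grasp point (between the pads) lies 5 mm behind it; z points along the fingers, y is the line along which they close (so a half turn about z gives the same grasp; the last joint's range is limited). The gripper opens to 85 mm and grips with 20 to 120 N. Pads are 22 mm wide; open, the fingers measure 114 mm over their backs; the gripper's body (76 mm by 85 mm) begins 54 mm behind the grasp point. The pads swing forward as they close: fully open they stand 13 mm farther back than shut.
Start: joints at [70.119, 29.874, -2.08, 91.645, 1.215, 58.505, -6.463], TCP at [0.171, -0.601, 0.245] pointing down, gripper open.
Joint ranges: [-166.77, 166.77], [-17.47, 122.26], [-85.68, 81.53], [9.62, 139.38], [-72.42, 252.41], [9.2, 110.78], [-144.41, 144.41]. Speed limits (degrees/s): [108.29, 108.29, 136.94, 136.94, 172.46, 172.46, 172.46].

### API

Orientations are given as a 3x3 rotation matrix whose columns are the frame's x, y, z axes.
In Python, from workcell import r gives the robot as it stands.
- The arm moves only by the shell command python3 -m inch 'ROWS' [FORCE]. ROWS is text: rows parted by semicolons, each of 7 numbers parted by spaces: the turn, a rotation vector about the tool's x, y, z in degrees, then the shift along the tool's x, y, z in m, then the closure, from -1 (fully open) to 1 (shut). In form: ax ay az x y z jaw; .... A call has exactly 8 rows; each row is the pose to reach, as a shift and turn from the pose commanded when the call began, along the tool's axes at that moment; what a row does not reach only later rows make up. A row lasts 1/8 s, in which the tool goes at most 62.5 mm and 10.7 degrees, less where a joint would pass 70% of its speed; a pose out of reach is approached as far as the arm can. A call with a gripper value outside its range is refused whole. The fingers move at their own pace and stop on an object; FORCE is the grip in N (left out, the last holds). Time passes only in rows, so rows that repeat a pose let the fingers close, or fill a call up. It gives the time, the measured TCP pose, the force, the opening and the grip force at its end, in the units of the state.
- r.read_state(): the state, without advancing time (a new reading comes with each control period).
- r.read_camera(name): name is "scene" or "side" or "wrist"; returns the picture (420x560x3 uint8, red, green, blue); there is no depth.
- r.camera_info(name): a dict with "fx", "fy", "cx", "cy" (pixels), "rvec" (rotation vector, rad) and "tvec" (3), from world to camera coordinates, as OpenCV has them; the wrist camera has in their place "tool_from_camera" (4x4, takes a point from camera to tool coordinates, whose origin is the TCP and whose axes are the flange's). Camera axes: x right, y down, z forward; pixel columns grow to the right and rows downward; lengths in m; the calibration is good to about 2 mm. A picture is of the moment at which its call begins: read the wrist's pose just before it. camera_info takes no time and is no camera call.
- r.finish_job(): hands the job in; it is judged then, once.
Trained networks look in the newest picture that a camera, given by its name, has taken for a name from the list of things; names that differ only in an ending like _2 or _b are one class to them, and where a whole thing is asked for, a point or a joint stands for the part that bears it (a point fixed in the world has none). Each returns a list of dicts, best first, with "p" (0 to 1); they miss things now and then, are a little off and sometimes report something else, mostly with a low value. They report only what shows in the picture. A call takes as long as a camera call.
- r.look_for(camera, label): "point" ([x, y, z] in m, in world coordinates, good to about 4 mm: the middle of the surface that is visible of it).
The state is a dict: "time": time; "joints": joint angles; "joint_vel": joint speeds; "joint_torque": joint torques, N m; "tool_pos": TCP position; "tool_rot": TCP orientation; "ft_force": force on the tool from outside, world axes, zero at the start; "moment": the same for the moment, N m; "gripper_width": finger opening in m; "grasp_force": force on a finger pad.
Only numpy, scipy, OpenCV 4.12 (cv2) and the standard library are available. Lean on these libraries where they do the work, as an engineer would, in place of code of your own. Each camera call takes 0.05 s, during which the arm holds its last target. There are 200 camera calls.

## Working session

There is one attempt and no reset: what is moved stays moved. The work goes in short steps, Python scripts to look and compute and a shell command to move; the robot and the scene stay as the last step left them, time stands still between calls to the robot, and variables do not carry over. Pictures are saved under pics/ and viewed, at most 14 in all, crops included, and the job is handed in when it is done.

```bash
ls; mkdir -p pics; cat > h.py <<'E'
import numpy as np, cv2
from workcell import r
def save(cam,name):
    im=r.read_camera(cam); cv2.imwrite(f'pics/{name}.png',im[:,:,::-1]); return im
E
python3 - <<'E'
from h import *
s=r.read_state(); print(s['time'],s['tool_pos'],np.round(s['tool_rot'],3).tolist())
for c in('scene','side'):
    save(c,c+'0')
    i=r.camera_info(c); R=cv2.Rodrigues(np.array(i['rvec']))[0]; print(c,'cam at',(-R.T@i['tvec']).round(3), 'fwd',R[2].round(2),i['fx'])
    for l in('rack','module_fins','module_terminals','failed','spare_a','tray','bin'):
        for d in r.look_for(c,l)[:3]: print(c,l,np.round(d['point'],3),round(d['p'],2))
print(r.camera_info('wrist'))
E
```

```text
pics
0.0 [ 0.17068196 -0.60090147  0.2447142 ] [[0.962, 0.273, -0.0], [0.273, -0.962, 0.001], [-0.0, -0.001, -1.0]]
scene cam at [-0.554  0.801  0.616] fwd [ 0.75 -0.51 -0.42] 514.4713281158669
scene rack [0.424 0.213 0.007] 0.65
scene module_fins [ 0.507 -0.002  0.037] 0.58
scene module_terminals [0.453 0.158 0.081] 0.68
scene failed [0.433 0.193 0.055] 0.79
scene spare_a [0.456 0.441 0.044] 0.79
scene spare_a [0.449 0.376 0.045] 0.77
scene tray [ 0.523 -0.199 -0.001] 0.58
scene bin [ 0.51  -0.002  0.035] 0.83
side cam at [ 0.365 -0.684  0.666] fwd [ 0.14  0.78 -0.61] 412.71291255137885
side rack [0.439 0.132 0.008] 0.61
side module_fins [0.456 0.222 0.086] 0.96
side module_terminals [0.476 0.135 0.065] 0.8
side module_terminals [0.471 0.35  0.057] 0.6
side failed [0.46  0.224 0.084] 0.49
side failed [0.428 0.186 0.057] 0.41
side spare_a [0.473 0.347 0.052] 0.72
side spare_a [0.468 0.418 0.053] 0.7
side tray [ 0.528 -0.205 -0.001] 0.7
side bin [0.513 0.017 0.027] 0.87
{'fx': 341.45413389202025, 'fy': 341.45413389202025, 'cx': 282.7802552884055, 'cy': 210.98584964718614, 'tool_from_camera': array([[ 4.72900009e-04, -9.50475918e-01, -3.10797855e-01,
         8.06758517e-02],
       [ 9.99999263e-01,  1.02034960e-04,  1.20952537e-03,
         7.52585873e-04],
       [-1.11791249e-03, -3.10798198e-01,  9.50475266e-01,
        -1.28108136e-01],
       [ 0.00000000e+00,  0.00000000e+00,  0.00000000e+00,
         1.00000000e+00]])}
```

View pics/scene0.png

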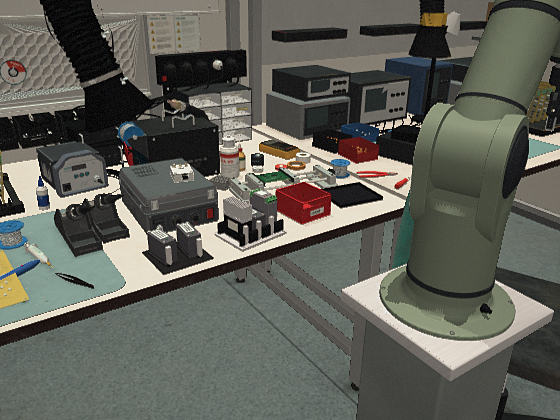

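View pics/side0.png

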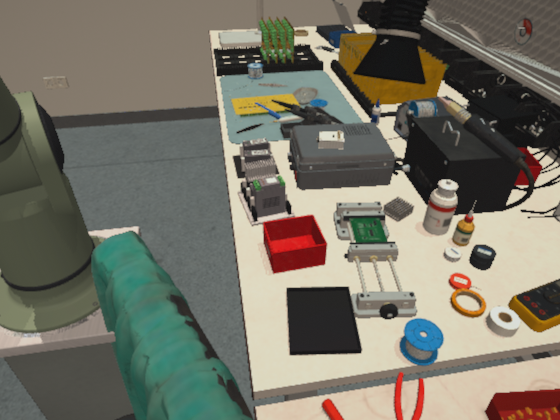

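The rack sits near (0.46, 0.19). In the scene image the terminals module is right of the middle bay (about 270,200) and fins is left (about 237,210). The spares are at (160,245) and (188,238), the bin at (303,200) and the tray at (357,193). Next I move the wrist camera over the rack and spares.

```bash
A='0 0 15.8 0.335 -0.27 -0.085 -1'; python3 -m inch '0 0 8 0.06 -0.048 -0.03 -1;0 0 15.8 0.12 -0.096 -0.085 -1;0 0 15.8 0.17 -0.135 -0.085 -1;0 0 15.8 0.215 -0.175 -0.085 -1;0 0 15.8 0.26 -0.21 -0.085 -1;0 0 15.8 0.31 -0.25 -0.085 -1;0 0 15.8 0.335 -0.27 -0.085 -1;0 0 15.8 0.335 -0.27 -0.085 -1' 40
python3 -m inch '0 0 0 0.01 -0.06 0 -1;0 0 0 0.02 -0.12 0 -1;0 0 0 0.03 -0.18 0 -1;0 0 0 0.04 -0.24 0 -1;0 0 0 0.05 -0.30 0 -1;0 0 0 0.06 -0.36 0 -1;0 0 0 0.07 -0.42 0 -1;0 0 0 0.08 -0.48 0 -1'
python3 -m inch '0 0 0 0 0 0 -1;0 0 0 0 0 0 -1;0 0 0 0 0 0 -1;0 0 0 0 0 0 -1;0 0 0 0 0 0 -1;0 0 0 0 0 0 -1;0 0 0 0 0 0 -1;0 0 0 0 0 0 -1'
cat >> h.py <<'E'
def wpose():
    s=r.read_state(); T=np.eye(4); T[:3,:3]=s['tool_rot']; T[:3,3]=s['tool_pos']
    return T@np.array(r.camera_info('wrist')['tool_from_camera'])
I=r.camera_info('wrist'); K=np.array([[I['fx'],0,I['cx']],[0,I['fy'],I['cy']],[0,0,1]])
def pix2w(T,u,v,z):
    d=T[:3,:3]@np.linalg.solve(K,[u,v,1.]); return T[:3,3]+d*(z-T[2,3])/d[2]
E
python3 - <<'E'
from h import *
T=wpose(); save('wrist','w1'); np.save('w1.npy',T)
s=r.read_state(); print(s['time'],s['tool_pos'],np.round(s['tool_rot'],3).tolist(),s['joints'])
for l in('rack','module_fins','module_terminals','failed','spare_a','bin'):
    for d in r.look_for('wrist',l)[:3]: print(l,np.round(d['point'],3),round(d['p'],2))
E
```

```text
time: 1.8
tool_pos: [0.4214, -0.2464, 0.3305]
tool_rot: [[1.0, 0.007, 0.001], [0.007, -1.0, 0.001], [0.001, -0.001, -1.0]]
ft_force: [-0.8, -0.1, -0.0]
gripper_width: 0.0854
grasp_force: 0.0
time: 2.8
tool_pos: [0.4993, 0.2313, 0.3304]
tool_rot: [[1.0, -0.0, 0.001], [-0.0, -1.0, -0.0], [0.001, 0.0, -1.0]]
ft_force: [0.9, -0.9, 0.2]
gripper_width: 0.0853
grasp_force: 0.0
time: 3.8
tool_pos: [0.4988, 0.2301, 0.3303]
tool_rot: [[1.0, 0.001, -0.0], [0.001, -1.0, 0.0], [-0.0, -0.0, -1.0]]
ft_force: [0.7, 0.0, -0.3]
gripper_width: 0.0851
grasp_force: 0.0
3.85 [0.498782   0.23011714 0.33030123] [[1.0, 0.001, -0.0], [0.001, -1.0, 0.0], [-0.0, -0.0, -1.0]] [ -10.55536396   19.94772838  -26.98541985   95.9591373     9.72279098
   66.42409307 -129.99627987]
rack [0.518 0.212 0.006] 0.57
module_fins [0.472 0.234 0.095] 0.77
module_terminals [0.486 0.158 0.104] 0.62
module_terminals [0.519 0.21  0.008] 0.25
spare_a [0.48  0.36  0.058] 0.95
spare_a [0.483 0.426 0.064] 0.89
bin [ 0.518 -0.024  0.019] 0.61
```

View pics/w1.png

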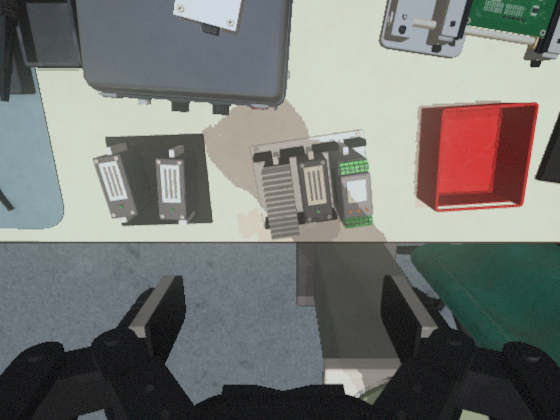

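The wrist view shows the rack around (313,185) with fins left, failed in the middle and terminals right. The spares are at (115,185), rotated, and (170,185), and the bin is at (475,155). I'll go closer for precision.

```bash
python3 -m inch '0 0 0 -0.01 -0.005 0.03 -1;0 0 0 -0.02 -0.01 0.06 -1;0 0 0 -0.03 -0.015 0.09 -1;0 0 0 -0.03 -0.02 0.11 -1;0 0 0 -0.03 -0.02 0.11 -1;0 0 0 -0.03 -0.02 0.11 -1;0 0 0 -0.03 -0.02 0.11 -1;0 0 0 -0.03 -0.02 0.11 -1'
python3 - <<'E'
from h import *
T=wpose(); im=save('wrist','w2'); np.save('w2.npy',T)
c=im[60:330,0:420,::-1]
cv2.imwrite('pics/w2c.png',cv2.resize(c[:, :380],(760,540),interpolation=cv2.INTER_CUBIC))
print(T[:3,3])
for l in('rack','module_fins','module_terminals','failed','spare_a'):
    for d in r.look_for('wrist',l)[:3]: print(l,np.round(d['point'],3),round(d['p'],2))
E
```

```text
time: 5.15
tool_pos: [0.469, 0.25, 0.2209]
tool_rot: [[1.0, 0.001, 0.001], [0.001, -1.0, 0.0], [0.001, -0.0, -1.0]]
ft_force: [-0.8, -0.3, 0.4]
gripper_width: 0.0854
grasp_force: 0.0
[0.54977857 0.24953438 0.34903109]
rack [0.518 0.219 0.007] 0.94
module_fins [0.476 0.235 0.098] 0.69
module_terminals [0.488 0.161 0.099] 0.85
failed [0.482 0.196 0.066] 0.96
spare_a [0.483 0.426 0.06 ] 0.79
spare_a [0.476 0.356 0.061] 0.7
```

View pics/w2c.png

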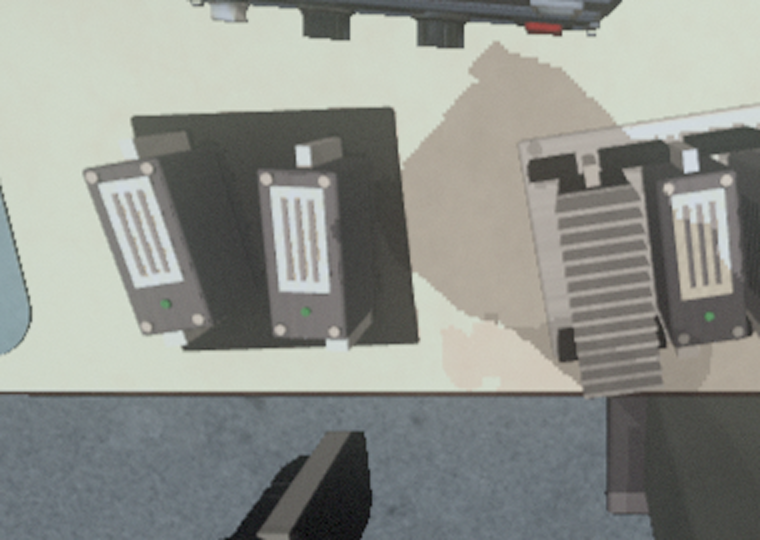

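The left spare's front rib (crop about 176,342) is on its left (+y) side, so that one is spare_a, the fit, at y≈0.43. The right spare's rib (about 338,345) is on its -y side, so it's the mirror image and stays. Next I work out poses from the top screws.

```bash
python3 - <<'E'
from h import *
T=np.load('w2.npy')
for n,z,P in(('failed',.066,[(669,188),(727,180),(739,331),(684,340)]),('A',.062,[(92,177),(147,168),(198,320),(147,327)]),('B',.062,[(265,178),(324,181),(334,332),(280,331)])):
    W=np.array([pix2w(T,x/2-.25,60+y/2-.25,z) for x,y in P]); c=W.mean(0)
    d=W[0]+W[1]-W[2]-W[3]; e=W[0]+W[3]-W[1]-W[2]
    print(n,c.round(4),'yaw',np.degrees(np.arctan2(d[1],d[0])).round(2),np.degrees(np.arctan2(-e[0],e[1])).round(2),'size',np.linalg.norm(d)/2,np.linalg.norm(e)/2)
# rack rear base edge in crop
W=[pix2w(T,x/2-.25,60+y/2-.25,.008) for x,y in((519,141),(760,104))];d=W[0]-W[1];print('rack edge',W,np.degrees(np.arctan2(-d[0],d[1])))
im=cv2.imread('pics/w2.png'); cv2.imwrite('pics/w2d.png',cv2.resize(im[80:290,250:440],None,fx=2.8,fy=2.8,interpolation=cv2.INTER_CUBIC))
E
```

```text
failed [0.4756 0.1899 0.066 ] yaw 8.55 9.02 size 0.06754388375798384 0.02420668859778487
A [0.4796 0.43   0.062 ] yaw 8.7 8.56 size 0.06751142644942813 0.02374628982631598
B [0.4763 0.364  0.062 ] yaw -2.26 -1.98 size 0.0677253070952984 0.024318404140413044
rack edge [array([0.52146535, 0.27222217, 0.008     ]), array([0.53892233, 0.15622625, 0.008     ])] 8.558585628007895
```

View pics/w2d.png

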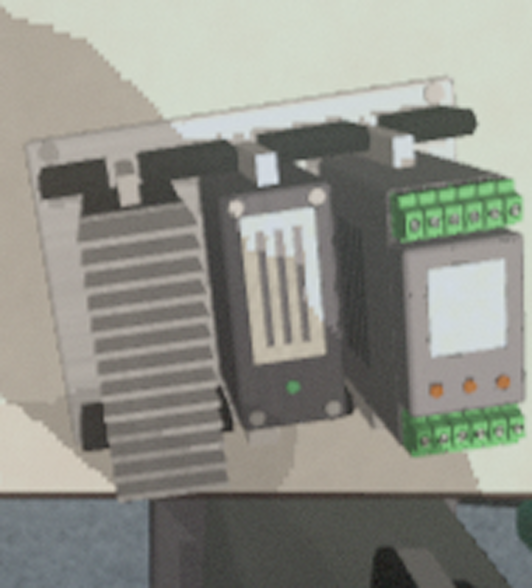

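```bash
python3 - <<'E'
from h import *
a=cv2.imread('pics/side0.png')[200:370,250:370]; b=cv2.imread('pics/w1.png')[90:225,405:560]
a=cv2.resize(a,None,fx=3,fy=3,interpolation=cv2.INTER_CUBIC); b=cv2.resize(b,None,fx=2.8,fy=2.8,interpolation=cv2.INTER_CUBIC)
o=np.zeros((510,360+b.shape[1],3),np.uint8); o[:,:360]=a; o[:b.shape[0],360:]=b
cv2.imwrite('pics/tb.png',o); print(o.shape)
E
```

```text
(510, 794, 3)
```

View pics/tb.png

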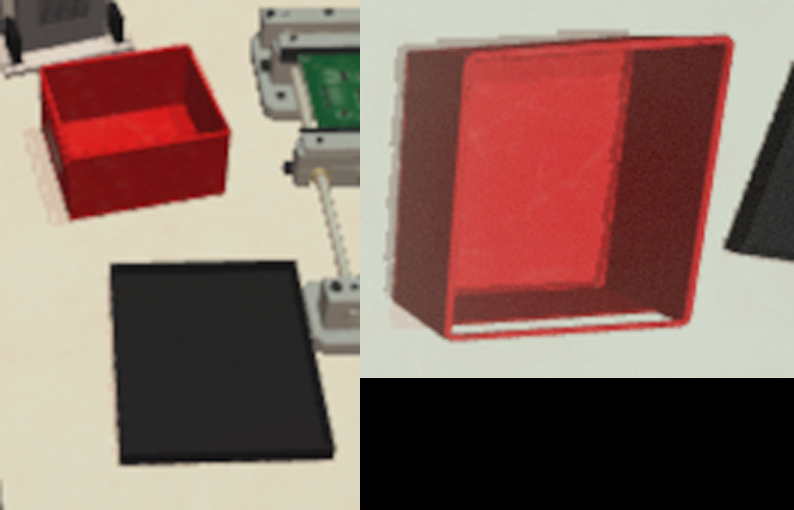

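```bash
python3 - <<'E'
from h import *
from scipy.optimize import least_squares
T=np.load('w1.npy')
P=[(106,50),(373,38),(330,326),(88,340)]
W=np.array([pix2w(T,405+x/2.8,90+y/2.8,.064) for x,y in P]); print(W.round(3).tolist(),'bin w',W.mean(0).round(4))
i=r.camera_info('side'); R=cv2.Rodrigues(np.array(i['rvec']))[0]; t=np.array(i['tvec'])
def back(x,y,z):
    u,v=250+x/3,200+y/3; d=R.T@[(u-i['cx'])/i['fx'],(v-i['cy'])/i['fy'],1]; c=-R.T@t; return c+d*(z-c[2])/d[2]
def fit(W,L,Wd): # W ordered with local corners given
    loc=np.array(L)*Wd
    f=lambda p:(np.stack([p[0]+loc[:,0]*np.cos(p[2])-loc[:,1]*np.sin(p[2]),p[1]+loc[:,0]*np.sin(p[2])+loc[:,1]*np.cos(p[2])],1)-W[:,:2]).ravel()
    s=least_squares(f,[.5,0,0]);p=s.x;print('fit',p[:2].round(4),np.degrees(p[2]).round(2),'res mm',(s.fun*1e3).round(1))
fit(W,[(1,1),(1,-1),(-1,-1),(-1,1)],np.array([.061,.0535]))
B=np.array([back(*q,.064) for q in((42,66),(190,46),(229,132))]); fit(B,[(-1,1),(1,1),(1,-1)],np.array([.061,.0535]))
Q=np.array([back(*q,.012) for q in((111,264),(296,261),(333,448),(120,453))]); fit(Q,[(-1,1),(1,1),(1,-1),(-1,-1)],np.array([.065,.075]))
E
```

```text
[[0.571, 0.052, 0.064], [0.576, -0.052, 0.064], [0.457, -0.062, 0.064], [0.45, 0.042, 0.064]] bin w [ 0.5135 -0.0049  0.064 ]
fit [ 0.5135 -0.0049] 3.92 res mm [-0.3  0.5  2.3 -1.7 -0.6 -0.9 -1.4  2.1]
fit [ 0.5124 -0.0084] 2.8 res mm [-3.4  1.4  1.4  2.3  2.  -3.7]
fit [ 0.5298 -0.1998] -8.41 res mm [-0.7  1.5  0.9  1.3  1.  -1.8 -1.2 -0.9]
```

Measured poses:

| Thing | Position | Yaw |
|---|---|---|
| Rack | (0.4755, 0.1896) | 8.6° |
| Bin | (0.513, -0.005) | 3.9° |
| Tray | (0.530, -0.200) | -8.4° |

I hover over the terminals bay at (0.482, 0.148) and check.

```bash
python3 -m inch '0 0 -4 0.006 0.05 0.02 -1;0 0 -8.6 0.013 0.102 0.05 -1;0 0 -8.6 0.013 0.102 0.05 -1;0 0 -8.6 0.013 0.102 0.05 -1;0 0 -8.6 0.013 0.102 0.05 -1;0 0 -8.6 0.013 0.102 0.05 -1;0 0 -8.6 0.013 0.102 0.05 -1;0 0 -8.6 0.013 0.102 0.05 -1' 60
python3 - <<'E'
from h import *
T=wpose(); save('wrist','w3'); np.save('w3.npy',T); s=r.read_state(); print(s['tool_pos'],s['joints'].round(1))
Rk=np.array([[.9888,-.1495],[.1495,.9888]]); o=np.array([.4755,.1896])
im=cv2.imread('pics/w3.png')
for ly,z in((-.042,.104),(0,.066)):
    for lx in(-.038,.038):
        for e in(-1,1):
            h=.016 if ly else .017
            p=np.append(o+Rk@[lx,ly+e*h],z); q=K@(T[:3,:3].T@(p-T[:3,3])); cv2.circle(im,(int(round(q[0]/q[2])),int(round(q[1]/q[2]))),2,(255,0,255),-1)
cv2.imwrite('pics/w3m.png',im)
E
```

```text
time: 6.45
tool_pos: [0.4818, 0.1483, 0.1704]
tool_rot: [[0.989, 0.151, 0.0], [0.151, -0.989, 0.0], [0.0, -0.0, -1.0]]
ft_force: [0.3, 0.3, -0.2]
gripper_width: 0.0854
grasp_force: 0.0
[0.48182826 0.14824111 0.17034593] [  -3.7   26.7  -26.3  112.8   16.6   44.2 -121. ]
```

View pics/w3m.png

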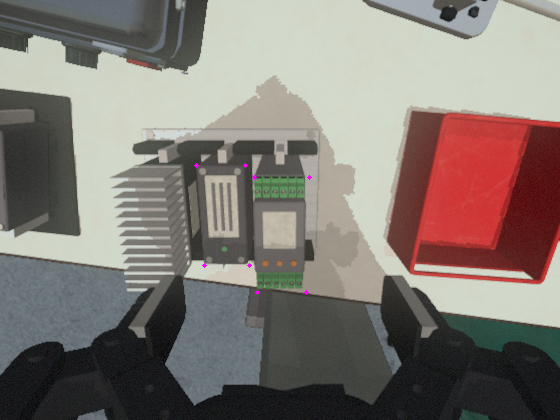

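Markers agree with the module tops to about 1–2 mm: terminals top (254–305, 177–290), failed (200–249, 165–265). I descend and grip terminals.

```bash
python3 -m inch '0 0 0 0 -0.001 0.04 -1;0 0 0 0 -0.001 0.075 -1;0 0 0 0 -0.001 0.084 -1;0 0 0 0 -0.001 0.084 -1;0 0 0 0 -0.001 0.084 0;0 0 0 0 -0.001 0.084 1;0 0 0 0 -0.001 0.084 1;0 0 0 0 -0.001 0.084 1' 60
python3 -m inch '0 0 0 0 0 0 1;0 0 0 0 0 0 1;0 0 0 0 0 0 1;0 0 0 0 0 0 1;0 0 0 0 0 0 1;0 0 0 0 0 0 1;0 0 0 0 0 0 1;0 0 0 0 0 0 1' 60
```

```text
time: 7.5
tool_pos: [0.4821, 0.1494, 0.087]
tool_rot: [[0.989, 0.151, 0.001], [0.151, -0.989, 0.0], [0.001, -0.0, -1.0]]
ft_force: [-2.3, 0.4, 9.5]
gripper_width: 0.0314
grasp_force: 58.7
time: 8.5
tool_pos: [0.482, 0.1494, 0.087]
tool_rot: [[0.989, 0.151, 0.001], [0.151, -0.989, 0.0], [0.001, -0.0, -1.0]]
ft_force: [-2.6, 0.7, 9.0]
gripper_width: 0.0315
grasp_force: 58.7
```

```bash
python3 -m inch '0 0 0 0 0 -0.02 1;0 0 0 0 0 -0.045 1;0 0 0 0 0 -0.075 1;0 0 0 0 0 -0.1 1;0 0 0 0 0 -0.1 1;0 0 3 0 0.04 -0.1 1;0 0 6 -0.003 0.09 -0.1 1;0 0 9 -0.006 0.14 -0.1 1' 60
python3 -m inch '0 0 0 0 0 0 1;0 0 0 0 0 0 1;0 0 0 0 0 0 1;0 0 0 0 0 0 1;0 0 0 0 0 0 1;0 0 0 0 0 0 1;0 0 0 0 0 0 1;0 0 0 0 0 0 1'
python3 - <<'E'
from h import *
s=r.read_state(); p=s['tool_pos'];R=np.array(s['tool_rot']); print(R.T@(np.array([.5246,-.2366,.083])-p), 'turn', 8.4+np.degrees(np.arctan2(R[1,0],R[0,0])), s['joints'].round(1))
E
```

```text
time: 9.5
tool_pos: [0.4964, 0.0083, 0.1853]
tool_rot: [[1.0, -0.007, -0.001], [-0.007, -1.0, -0.0], [-0.001, 0.0, -1.0]]
ft_force: [1.4, 0.0, -2.4]
gripper_width: 0.0312
grasp_force: 60.3
time: 10.5
tool_pos: [0.4968, 0.0098, 0.1863]
tool_rot: [[1.0, -0.006, -0.0], [-0.006, -1.0, -0.0], [-0.0, 0.0, -1.0]]
ft_force: [0.9, 0.1, -1.6]
gripper_width: 0.0315
grasp_force: 60.4
[0.02923522 0.24621552 0.10331229] turn 8.057505264905911 [  10.4   24.3  -23.7  113.1   13.5   45.2 -111.3]
```

```bash
python3 -m inch '0 0 2 0.005 0.05 0 1;0 0 4 0.012 0.1 0 1;0 0 6 0.02 0.15 0 1;0 0 8 0.026 0.205 0.01 1;0 0 8 0.029 0.246 0.04 1;0 0 8 0.029 0.246 0.06 1;0 0 8 0.029 0.246 0.06 1;0 0 8 0.029 0.246 0.06 1'
python3 - <<'E'
from h import *
T=wpose(); save('wrist','w4'); np.save('w4.npy',T); s=r.read_state(); print(s['tool_pos'],s['joints'].round(1))
im=cv2.imread('pics/w4.png')
c,n=np.cos(np.radians(-8.4)),np.sin(np.radians(-8.4))
for lx,ly in((.065,.075),(.065,-.075),(-.065,-.075),(-.065,.075)):
    p=np.array([.5298+c*lx-n*ly,-.1998+n*lx+c*ly,.012]); q=K@(T[:3,:3].T@(p-T[:3,3])); cv2.circle(im,(int(round(q[0]/q[2])),int(round(q[1]/q[2]))),3,(255,0,255),-1)
cv2.imwrite('pics/w4m.png',im)
E
```

```text
time: 11.5
tool_pos: [0.5249, -0.2359, 0.1271]
tool_rot: [[0.99, -0.144, 0.001], [-0.144, -0.99, -0.0], [0.001, -0.0, -1.0]]
ft_force: [-0.3, -0.4, -2.1]
gripper_width: 0.0311
grasp_force: 60.7
[ 0.52499962 -0.23594732  0.12736316] [ 30.5  34.8 -17.2 104.4  14.3  42.9 -92.7]
```

View pics/w4m.png

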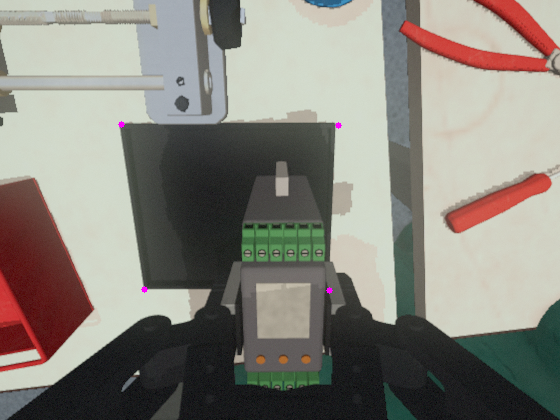

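The tray corners land on my markers and terminals hangs over its -y half. I lower and release with the jaws partly open.

```bash
python3 -m inch '0 0 0 0 0 0.015 1;0 0 0 0 0 0.03 1;0 0 0 0 0 0.04 1;0 0 0 0 0 0.044 1;0 0 0 0 0 0.044 1;0 0 0 0 0 0.045 1;0 0 0 0 0 0.045 1;0 0 0 0 0 0.045 1'
```

```text
time: 12.55
tool_pos: [0.5246, -0.2363, 0.082]
tool_rot: [[0.989, -0.145, 0.001], [-0.145, -0.989, -0.0], [0.001, 0.0, -1.0]]
ft_force: [-4.2, 2.5, 12.4]
gripper_width: 0.0312
grasp_force: 62.6
```

```bash
python3 -m inch '0 0 0 0 0 0 0.5;0 0 0 0 0 0 -0.2;0 0 0 0 0 0 -0.2;0 0 0 0 0 0 -0.2;0 0 0 0 0 -0.02 -0.2;0 0 0 0 0 -0.05 -0.2;0 0 0 0 0 -0.09 -0.2;0 0 0 0 0 -0.1 -0.2'
python3 - <<'E'
from h import *
s=r.read_state(); p=s['tool_pos'];R=np.array(s['tool_rot']); print(R.T@(np.array([.4692,.2311,.17])-p), 'turn', -8.6+np.degrees(np.arctan2(R[1,0],R[0,0])), s['joints'].round(1))
E
```

```text
time: 13.55
tool_pos: [0.5252, -0.2367, 0.1835]
tool_rot: [[0.989, -0.145, 0.003], [-0.145, -0.989, -0.001], [0.003, 0.001, -1.0]]
ft_force: [0.6, 0.2, -0.4]
gripper_width: 0.0514
grasp_force: 0.0
[-0.1234205  -0.45472329  0.01276492] turn -16.952455530381158 [ 31.6  30.4 -18.6 102.1  12.3  49.3 -90.9]
```

```bash
python3 -m inch '0 0 -2 -0.015 -0.055 0 -0.2;0 0 -4 -0.03 -0.115 0 -0.2;0 0 -7 -0.046 -0.175 0 -0.4;0 0 -9 -0.062 -0.235 0 -0.6;0 0 -11 -0.077 -0.295 0 -0.8;0 0 -13 -0.093 -0.35 0 -0.8;0 0 -15 -0.109 -0.405 0 -0.8;0 0 -17 -0.123 -0.455 0 -0.8'
python3 -m inch '0 0 0 0 0 0 -0.8;0 0 0 0 0 0 -0.8;0 0 0 0 0 0 -0.8;0 0 0 0 0 0 -0.8;0 0 0 0 0 0.0 -0.8;0 0 0 0 0 0 -0.8;0 0 0 0 0 0 -0.8;0 0 0 0 0 0 -0.8'
python3 - <<'E'
from h import *
T=wpose(); im=save('wrist','w5'); np.save('w5.npy',T)
s=r.read_state(); p=s['tool_pos'];R=np.array(s['tool_rot']); print(p,R.T@(np.array([.4692,.2311,.086])-p), 'turn', -8.6+np.degrees(np.arctan2(R[1,0],R[0,0])), s['joints'].round(1))
cv2.imwrite('pics/w5c.png',cv2.resize(im[110:310,150:410,::-1],None,fx=2.8,fy=2.8,interpolation=cv2.INTER_CUBIC))
E
```

```text
time: 14.55
tool_pos: [0.4679, 0.2336, 0.1808]
tool_rot: [[0.988, 0.152, -0.0], [0.152, -0.988, -0.0], [-0.0, 0.0, -1.0]]
ft_force: [0.7, -0.1, 0.8]
gripper_width: 0.0769
grasp_force: 0.0
time: 15.55
tool_pos: [0.4687, 0.2316, 0.1813]
tool_rot: [[0.989, 0.15, -0.0], [0.15, -0.989, 0.0], [-0.0, -0.0, -1.0]]
ft_force: [0.0, -0.6, 0.2]
gripper_width: 0.0767
grasp_force: 0.0
[0.4686846  0.23166484 0.18129731] [0.00042818 0.00063752 0.09529728] turn 0.0583827918626767 [ -12.2   27.4  -27.3  109.6   16.8   46.9 -129.9]
```

View pics/w5c.png

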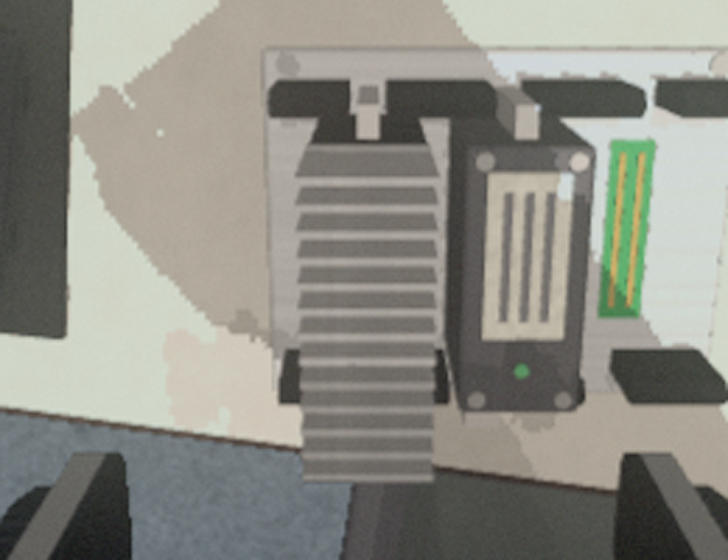

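Fins is centred between the jaws (crop column 368 against jaw centre about 372), so I grip it.

```bash
python3 -m inch '0 0 0 0 -0.0005 0.04 -0.8;0 0 0 0 -0.0005 0.08 -0.8;0 0 0 0 -0.0005 0.095 -0.8;0 0 0 0 -0.0005 0.095 -0.8;0 0 0 0 -0.0005 0.095 0;0 0 0 0 -0.0005 0.095 1;0 0 0 0 -0.0005 0.095 1;0 0 0 0 -0.0005 0.095 1' 60
python3 -m inch '0 0 0 0 0 0 1;0 0 0 0 0 0 1;0 0 0 0 0 -0.02 1;0 0 0 0 0 -0.045 1;0 0 0 0 0 -0.075 1;0 0 0 0 0 -0.105 1;0 0 0 0 0 -0.12 1;0 0 0 0 0 -0.12 1' 60
python3 - <<'E'
from h import *
s=r.read_state(); p=s['tool_pos'];R=np.array(s['tool_rot']); print(R.T@(np.array([.5354,-.1634,.083])-p), 'turn', 8.4+np.degrees(np.arctan2(R[1,0],R[0,0])), s['joints'].round(1))
E
```

```text
time: 16.6
tool_pos: [0.4691, 0.2324, 0.0873]
tool_rot: [[0.989, 0.15, 0.001], [0.15, -0.989, 0.001], [0.002, -0.0, -1.0]]
ft_force: [-1.8, -0.8, 10.5]
gripper_width: 0.0314
grasp_force: 58.7
time: 17.6
tool_pos: [0.4689, 0.2321, 0.2068]
tool_rot: [[0.989, 0.15, 0.001], [0.15, -0.989, 0.0], [0.001, -0.0, -1.0]]
ft_force: [-0.2, -0.6, -2.7]
gripper_width: 0.0312
grasp_force: 60.3
[0.00616773 0.40105843 0.1237334 ] turn 17.037096665422947 [ -11.3   25.5  -28.4  108.2   15.5   50.  -128.8]
```

```bash
python3 -m inch '0 0 2 0 0.05 0 1;0 0 4 0 0.105 0 1;0 0 6.5 0.001 0.16 0 1;0 0 9 0.002 0.215 0 1;0 0 12 0.003 0.27 0.005 1;0 0 14 0.005 0.325 0.015 1;0 0 17 0.006 0.375 0.03 1;0 0 17 0.006 0.401 0.05 1'
python3 -m inch '0 0 0 0 0 0 1;0 0 0 0 0 0.02 1;0 0 0 0 0 0.045 1;0 0 0 0 0 0.065 1;0 0 0 0 0 0.074 1;0 0 0 0 0 0.074 1;0 0 0 0 0 0.0745 1;0 0 0 0 0 0.0745 1'
```

```text
time: 18.6
tool_pos: [0.5344, -0.1663, 0.1545]
tool_rot: [[0.989, -0.149, -0.001], [-0.149, -0.989, -0.001], [-0.001, 0.001, -1.0]]
ft_force: [0.3, 1.0, -2.1]
gripper_width: 0.0314
grasp_force: 60.6
time: 19.6
tool_pos: [0.535, -0.1632, 0.0819]
tool_rot: [[0.989, -0.145, 0.0], [-0.145, -0.989, -0.0], [0.0, -0.0, -1.0]]
ft_force: [-0.5, -0.7, -2.4]
gripper_width: 0.0307
grasp_force: 62.4
```

```bash
python3 -m inch '0 0 0 0 0 0.001 1;0 0 0 0 0 0.0015 1;0 0 0 0 0 0.0015 1;0 0 0 0 0 0.0015 1;0 0 0 0 0 0.0015 1;0 0 0 0 0 0.0015 1;0 0 0 0 0 0.0015 1;0 0 0 0 0 0.0015 1'
python3 -m inch '0 0 0 0 0 0 0.5;0 0 0 0 0 0 -0.2;0 0 0 0 0 0 -0.2;0 0 0 0 0 0 -0.2;0 0 0 0 0 -0.02 -0.2;0 0 0 0 0 -0.05 -0.2;0 0 0 0 0 -0.09 -0.2;0 0 0 0 0 -0.1 -0.2'
python3 - <<'E'
from h import *
s=r.read_state(); p=s['tool_pos'];R=np.array(s['tool_rot']); print(R.T@(np.array([.4753,.191,.13])-p), 'turn', -8.6+np.degrees(np.arctan2(R[1,0],R[0,0])), s['joints'].round(1))
E
```

```text
time: 20.6
tool_pos: [0.535, -0.1633, 0.0816]
tool_rot: [[0.989, -0.145, 0.001], [-0.145, -0.989, -0.0], [0.001, 0.0, -1.0]]
ft_force: [-8.9, 3.4, 25.6]
gripper_width: 0.0309
grasp_force: 66.1
time: 21.6
tool_pos: [0.5358, -0.1636, 0.1824]
tool_rot: [[0.989, -0.145, 0.003], [-0.145, -0.989, -0.001], [0.003, 0.0, -1.0]]
ft_force: [0.0, -0.9, -0.2]
gripper_width: 0.0509
grasp_force: 0.0
[-0.11153281 -0.34209733  0.05196422] turn -16.95439997771127 [ 24.7  29.2 -19.  104.5  12.3  48.1 -98.6]
```

```bash
python3 -m inch '0 0 -2 -0.015 -0.05 0 -0.2;0 0 -5 -0.033 -0.1 0 -0.4;0 0 -7.5 -0.05 -0.155 0 -0.6;0 0 -10 -0.068 -0.21 0 -0.8;0 0 -13 -0.085 -0.265 0 -0.8;0 0 -15 -0.1 -0.31 0.015 -0.8;0 0 -17 -0.1115 -0.342 0.035 -0.8;0 0 -17 -0.1115 -0.342 0.052 -0.8'
python3 -m inch '0 0 0 0 0 0 -0.8;0 0 0 0 0 0 -0.8;0 0 0 0 0 0 -0.8;0 0 0 0 0 0 -0.8;0 0 0 0 0 0.0 -0.8;0 0 0 0 0 0 -0.8;0 0 0 0 0 0 -0.8;0 0 0 0 0 0 -0.8'
python3 - <<'E'
from h import *
T=wpose(); im=save('wrist','w6'); np.save('w6.npy',T)
s=r.read_state(); p=s['tool_pos'];R=np.array(s['tool_rot']); print(p,R.T@(np.array([.4753,.191,.047])-p), 'turn', -8.6+np.degrees(np.arctan2(R[1,0],R[0,0])), s['joints'].round(1))
cv2.imwrite('pics/w6c.png',cv2.resize(im[110:310,150:410,::-1],None,fx=2.8,fy=2.8,interpolation=cv2.INTER_CUBIC))
E
```

```text
time: 22.6
tool_pos: [0.4731, 0.1937, 0.1271]
tool_rot: [[0.988, 0.155, -0.001], [0.155, -0.988, 0.001], [-0.001, -0.001, -1.0]]
ft_force: [1.0, -0.1, -0.7]
gripper_width: 0.0769
grasp_force: 0.0
time: 23.6
tool_pos: [0.4742, 0.1912, 0.1283]
tool_rot: [[0.989, 0.151, -0.0], [0.151, -0.989, 0.0], [-0.0, -0.0, -1.0]]
ft_force: [-0.5, -0.4, -0.7]
gripper_width: 0.0768
grasp_force: 0.0
[0.47419264 0.19121248 0.12828495] [0.00106807 0.0003798  0.08128487] turn 0.05947736972410489 [ -10.1   30.9  -24.6  113.5   19.6   39.5 -128.3]
```

View pics/w6c.png

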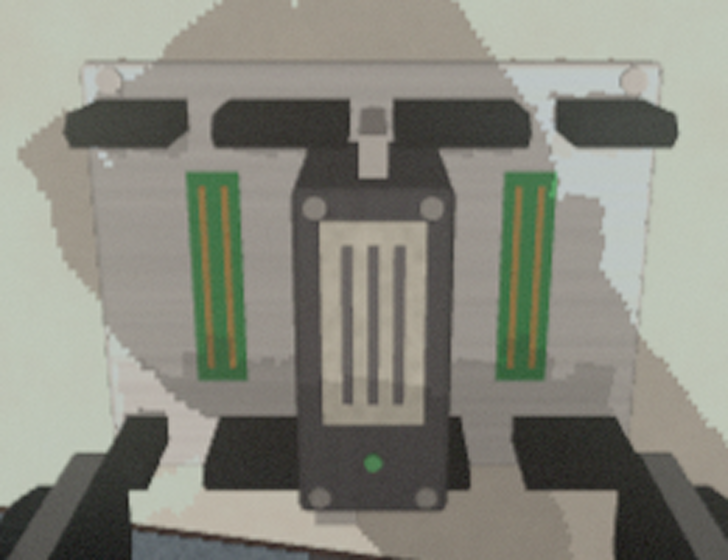

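The failed module is centred. Its screws are at crop (314,208), (431,208), (426,497) and (320,497), and its front rib at (335,515) is on the +y side, as on spare_a. I grip and lift it.

```bash
python3 -m inch '0 0 0 0 0 0.035 -0.8;0 0 0 0 0 0.07 -0.8;0 0 0 0 0 0.081 -0.8;0 0 0 0 0 0.081 -0.8;0 0 0 0 0 0.081 0;0 0 0 0 0 0.081 1;0 0 0 0 0 0.081 1;0 0 0 0 0 0.081 1' 60
python3 -m inch '0 0 0 0 0 0 1;0 0 0 0 0 0 1;0 0 0 0 0 -0.02 1;0 0 0 0 0 -0.045 1;0 0 0 0 0 -0.075 1;0 0 0 0 0 -0.1 1;0 0 0 0 0 -0.11 1;0 0 0 0 0 -0.11 1' 60
python3 - <<'E'
from h import *
s=r.read_state(); p=s['tool_pos'];R=np.array(s['tool_rot']); print(R.T@(np.array([.513,-.006,.044])-p), 'turn', -3.9+np.degrees(np.arctan2(R[1,0],R[0,0])), s['joints'].round(1))
E
```

```text
time: 24.65
tool_pos: [0.4747, 0.1912, 0.0483]
tool_rot: [[0.989, 0.15, 0.001], [0.15, -0.989, 0.0], [0.001, -0.0, -1.0]]
ft_force: [-2.0, -2.1, 12.9]
gripper_width: 0.0337
grasp_force: 59.7
time: 25.65
tool_pos: [0.4744, 0.1911, 0.1575]
tool_rot: [[0.989, 0.15, 0.001], [0.15, -0.989, 0.0], [0.001, -0.0, -1.0]]
ft_force: [-0.2, -0.1, -2.7]
gripper_width: 0.0332
grasp_force: 60.3
[0.00849303 0.20063243 0.11348147] turn 4.741451766859717 [  -8.8   28.4  -26.2  112.4   17.9   43.1 -126.8]
```

```bash
python3 -m inch '0 0 1.5 0.002 0.05 0 1;0 0 3 0.004 0.1 0 1;0 0 4.7 0.006 0.15 0 1;0 0 4.7 0.0085 0.19 0 1;0 0 4.7 0.0085 0.2005 0 1;0 0 4.7 0.0085 0.2005 0 1;0 0 4.7 0.0085 0.2005 0.02 1;0 0 4.7 0.0085 0.2005 0.05 1'
python3 -m inch '0 0 0 0 0 0.02 1;0 0 0 0 0 0.045 1;0 0 0 0 0 0.06 1;0 0 0 0 0 0.0645 1;0 0 0 0 0 0.0655 1;0 0 0 0 0 0.0655 1;0 0 0 0 0 0.0655 1;0 0 0 0 0 0.0655 1'
```

```text
time: 26.65
tool_pos: [0.513, -0.0041, 0.107]
tool_rot: [[0.997, 0.071, 0.001], [0.071, -0.997, 0.001], [0.001, -0.001, -1.0]]
ft_force: [-0.4, -0.7, -3.0]
gripper_width: 0.0331
grasp_force: 60.7
time: 27.65
tool_pos: [0.5129, -0.0051, 0.0425]
tool_rot: [[0.998, 0.069, 0.001], [0.069, -0.998, 0.0], [0.001, -0.0, -1.0]]
ft_force: [-4.3, 2.5, 8.1]
gripper_width: 0.0331
grasp_force: 61.8
```

```bash
python3 -m inch '0 0 0 0 0 0 0.5;0 0 0 0 0 0 -0.2;0 0 0 0 0 0 -0.2;0 0 0 0 0 0 -0.2;0 0 0 0 0 -0.02 -0.2;0 0 0 0 0 -0.05 -0.2;0 0 0 0 0 -0.09 -0.2;0 0 0 0 0 -0.1 -0.2'
python3 - <<'E'
from h import *
s=r.read_state(); p=s['tool_pos'];R=np.array(s['tool_rot']); print(R.T@(np.array([.4786,.431,.1243])-p), 'turn', -8.6+np.degrees(np.arctan2(R[1,0],R[0,0])), s['joints'].round(1))
E
```

```text
time: 28.65
tool_pos: [0.5137, -0.0058, 0.1439]
tool_rot: [[0.998, 0.069, 0.003], [0.069, -0.998, -0.0], [0.003, 0.0, -1.0]]
ft_force: [0.2, -1.4, -0.6]
gripper_width: 0.0512
grasp_force: 0.0
[-0.00506964 -0.43815534  0.01946282] turn -4.656512914612497 [  11.9   29.4  -23.7  112.8   17.5   41.  -108.4]
```

```bash
python3 -m inch '0 0 -1 0 -0.05 0 -0.2;0 0 -2 -0.001 -0.11 0 -0.2;0 0 -3 -0.002 -0.17 0 -0.4;0 0 -4 -0.003 -0.23 0 -0.6;0 0 -4.6 -0.004 -0.285 0 -0.8;0 0 -4.6 -0.005 -0.34 0 -0.8;0 0 -4.6 -0.005 -0.4 0 -0.8;0 0 -4.6 -0.005 -0.438 0.01 -0.8'
python3 -m inch '0 0 0 0 0 0.01 -0.8;0 0 0 0 0 0.01 -0.8;0 0 0 0 0 0.01 -0.8;0 0 0 0 0 0.01 -0.8;0 0 0 0 0 0.01 -0.8;0 0 0 0 0 0.01 -0.8;0 0 0 0 0 0.01 -0.8;0 0 0 0 0 0.01 -0.8'
python3 - <<'E'
from h import *
T=wpose(); im=save('wrist','w7'); np.save('w7.npy',T)
s=r.read_state(); p=s['tool_pos'];R=np.array(s['tool_rot']); print(p,R.round(3).tolist(), s['joints'].round(1))
cv2.imwrite('pics/w7c.png',cv2.resize(im[110:310,150:410,::-1],None,fx=2.8,fy=2.8,interpolation=cv2.INTER_CUBIC))
E
```

```text
time: 29.65
tool_pos: [0.4767, 0.4338, 0.1314]
tool_rot: [[0.989, 0.15, -0.0], [0.15, -0.989, 0.001], [0.0, -0.001, -1.0]]
ft_force: [0.2, -1.0, -0.9]
gripper_width: 0.0767
grasp_force: 0.0
time: 30.65
tool_pos: [0.4776, 0.4309, 0.1218]
tool_rot: [[0.989, 0.149, -0.0], [0.149, -0.989, 0.0], [-0.0, -0.0, -1.0]]
ft_force: [0.1, -0.9, -0.8]
gripper_width: 0.077
grasp_force: 0.0
[0.47756998 0.43085291 0.12180252] [[0.989, 0.149, -0.0], [0.149, -0.989, 0.0], [-0.0, -0.0, -1.0]] [ -34.3   40.7  -20.    93.6   17.2   48.7 -142.7]
```

View pics/w7c.png

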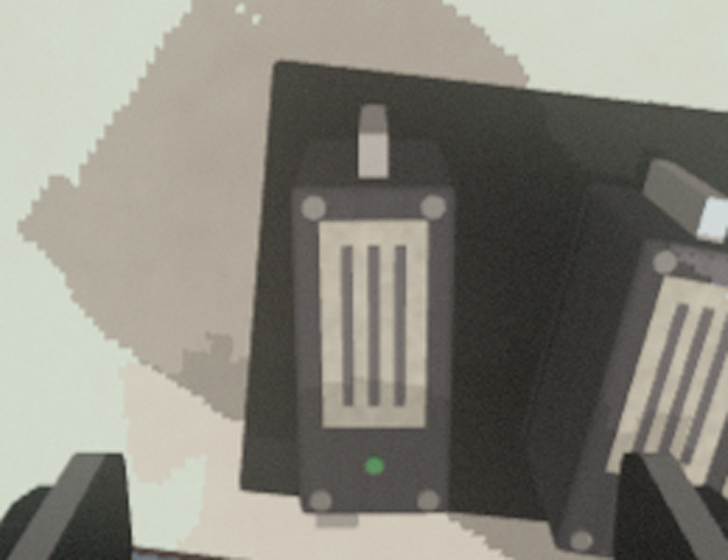

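Spare_a shows the same picture as the failed module did: screws match and the key rib at (335,520) is on the same side. The other spare is close on the right, so I descend with the jaws only 51 mm open.

```bash
python3 -m inch '0 0 0 0 0 0 -0.2;0 0 0 0 0 0 -0.2;0 0 0 0 0 0.035 -0.2;0 0 0 0 0 0.07 -0.2;0 0 0 0 0 0.0775 -0.2;0 0 0 0 0 0.0775 -0.2;0 0 0 0 0 0.0775 1;0 0 0 0 0 0.0775 1' 60
python3 -m inch '0 0 0 0 0 0 1;0 0 0 0 0 0 1;0 0 0 0 0 0 1;0 0 0 0 0 -0.02 1;0 0 0 0 0 -0.045 1;0 0 0 0 0 -0.075 1;0 0 0 0 0 -0.1 1;0 0 0 0 0 -0.1 1' 60
python3 - <<'E'
from h import *
s=r.read_state(); p=s['tool_pos'];R=np.array(s['tool_rot']); print(R.T@(np.array([.4744,.1911,.1])-p), 'turn', -8.6+np.degrees(np.arctan2(R[1,0],R[0,0])), s['joints'].round(1))
E
```

```text
time: 31.7
tool_pos: [0.4782, 0.4314, 0.0459]
tool_rot: [[0.989, 0.149, 0.001], [0.149, -0.989, 0.002], [0.002, -0.001, -1.0]]
ft_force: [-1.5, -1.8, 7.9]
gripper_width: 0.0327
grasp_force: 60.6
time: 32.7
tool_pos: [0.4785, 0.4316, 0.1476]
tool_rot: [[0.989, 0.149, 0.003], [0.149, -0.989, 0.003], [0.004, -0.003, -1.0]]
ft_force: [-0.4, 0.2, -2.3]
gripper_width: 0.0334
grasp_force: 60.2
[-0.03991149  0.23736908  0.04690045] turn -0.05834233012841317 [ -35.5   38.6  -18.1   92.9   14.5   50.6 -140.6]
```

```bash
python3 -m inch '0 0 0 -0.005 0.04 0 1;0 0 0 -0.012 0.09 0 1;0 0 0 -0.022 0.145 0 1;0 0 0 -0.032 0.2 0 1;0 0 0 -0.04 0.237 0.01 1;0 0 0 -0.04 0.2375 0.035 1;0 0 0 -0.04 0.2375 0.046 1;0 0 0 -0.04 0.2375 0.046 1'
python3 -m inch '0 0 0 0 0 0 1;0 0 0 0 0 0 1;0 0 0 0 0 0 1;0 0 0 0 0 0 1;0 0 0 0 0 0 1;0 0 0 0 0 0 1;0 0 0 0 0 0 1;0 0 0 0 0 0 1'
python3 - <<'E'
from h import *
s=r.read_state(); p=s['tool_pos'];R=np.array(s['tool_rot']); print(p,R.round(3).tolist(),R.T@(np.array([.4744,.1911,.048])-p), 'turn', -8.6+np.degrees(np.arctan2(R[1,0],R[0,0])), s['joints'].round(1))
E
```

```text
time: 33.7
tool_pos: [0.4729, 0.1905, 0.0979]
tool_rot: [[0.989, 0.15, -0.001], [0.15, -0.989, -0.0], [-0.001, 0.0, -1.0]]
ft_force: [-1.2, -0.6, -0.7]
gripper_width: 0.0331
grasp_force: 60.3
time: 34.7
tool_pos: [0.4733, 0.1901, 0.0983]
tool_rot: [[0.989, 0.149, -0.0], [0.149, -0.989, 0.0], [-0.0, -0.0, -1.0]]
ft_force: [0.1, 0.1, -1.1]
gripper_width: 0.0331
grasp_force: 60.3
[0.47333908 0.19006015 0.09830154] [[0.989, 0.149, -0.0], [0.149, -0.989, 0.0], [-0.0, -0.0, -1.0]] [ 0.00120631 -0.00086894  0.0503015 ] turn -0.04242746966430744 [ -15.7   32.9  -17.1  114.9   16.4   34.5 -125.3]
```

```bash
python3 -m inch '0 0 0 0.001 -0.001 0 1;0 0 0 0.001 -0.001 0 1;0 0 0 0.001 -0.001 0.005 1;0 0 0 0.001 -0.001 0.01 1;0 0 0 0.001 -0.001 0.015 1;0 0 0 0.001 -0.001 0.02 1;0 0 0 0.001 -0.001 0.025 1;0 0 0 0.001 -0.001 0.025 1'
python3 -m inch '0 0 0 0 0 0.005 1;0 0 0 0 0 0.01 1;0 0 0 0 0 0.015 1;0 0 0 0 0 0.02 1;0 0 0 0 0 0.024 1;0 0 0 0 0 0.026 1;0 0 0 0 0 0.026 1;0 0 0 0 0 0.026 1'
```

```text
time: 35.7
tool_pos: [0.474, 0.1911, 0.0729]
tool_rot: [[0.989, 0.149, -0.001], [0.149, -0.989, -0.0], [-0.001, 0.0, -1.0]]
ft_force: [0.4, 0.1, -2.5]
gripper_width: 0.0334
grasp_force: 60.3
time: 36.7
tool_pos: [0.4742, 0.191, 0.0496]
tool_rot: [[0.989, 0.148, 0.001], [0.148, -0.989, -0.001], [0.001, 0.001, -1.0]]
ft_force: [-18.6, -7.8, 66.8]
gripper_width: 0.0334
grasp_force: 69.4
```

The spare bottomed at z 0.0496, against an expected home height of 0.050. I release and rise.

```bash
python3 -m inch '0 0 0 0 0 -0.002 1;0 0 0 0 0 -0.002 -0.2;0 0 0 0 0 -0.002 -0.2;0 0 0 0 0 -0.002 -0.2;0 0 0 0 0 -0.02 -0.2;0 0 0 0 0 -0.06 -0.2;0 0 0 0 0 -0.11 -0.2;0 0 0 0 0 -0.13 -0.2'
python3 - <<'E'
from h import *
T=wpose(); im=save('wrist','w8')
s=r.read_state(); p=s['tool_pos'];R=np.array(s['tool_rot']); print(R.T@(np.array([.535,-.1633,.17])-p), 'turn', 8.4+np.degrees(np.arctan2(R[1,0],R[0,0])), s['joints'].round(1))
cv2.imwrite('pics/w8c.png',cv2.resize(im[90:290,150:410,::-1],None,fx=2,fy=2,interpolation=cv2.INTER_CUBIC))
E
```

```text
time: 37.7
tool_pos: [0.4749, 0.1915, 0.1797]
tool_rot: [[0.989, 0.149, 0.003], [0.149, -0.989, 0.001], [0.003, -0.001, -1.0]]
ft_force: [-0.1, 1.2, -0.1]
gripper_width: 0.0512
grasp_force: 0.0
[0.00617276 0.35994764 0.01066744] turn 16.94126195642363 [ -13.1   25.6  -20.3  111.5   12.4   44.7 -121.8]
```

View pics/w8c.png

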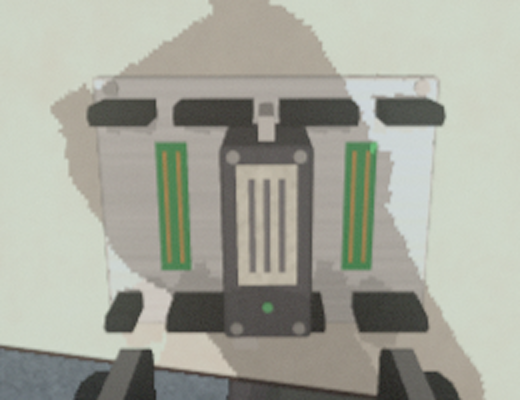

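The spare sits straight in the middle bay (crop 265,240), rear rib in its slot. Now I go to fins on the tray.

```bash
python3 -m inch '0 0 2 0 0.045 0 -0.2;0 0 5 0 0.09 0 -0.2;0 0 8 0.001 0.14 0 -0.2;0 0 11 0.002 0.19 0 -0.2;0 0 13 0.004 0.24 0 -0.2;0 0 15 0.005 0.29 0 -0.2;0 0 17 0.006 0.335 0 -0.2;0 0 17 0.006 0.36 0 -0.2'
python3 -m inch '0 0 0 0 0 0 -0.2;0 0 0 0 0 0 -0.2;0 0 0 0 0 0 -0.2;0 0 0 0 0 0 -0.2;0 0 0 0 0 0 -0.2;0 0 0 0 0 0 -0.2;0 0 0 0 0 0 -0.2;0 0 0 0 0 0 -0.2'
python3 - <<'E'
from h import *
T=wpose(); im=save('wrist','w9')
s=r.read_state(); p=s['tool_pos'];R=np.array(s['tool_rot']); print(R.T@(np.array([.535,-.1633,.082])-p), 'turn', 8.3+np.degrees(np.arctan2(R[1,0],R[0,0])), s['joints'].round(1))
cv2.imwrite('pics/w9c.png',cv2.resize(im[90:390,130:430,::-1],None,fx=2,fy=2,interpolation=cv2.INTER_CUBIC))
E
```

```text
time: 38.75
tool_pos: [0.5335, -0.1664, 0.1767]
tool_rot: [[0.989, -0.15, -0.001], [-0.15, -0.989, -0.0], [-0.001, 0.001, -1.0]]
ft_force: [-0.1, -0.6, 1.1]
gripper_width: 0.0517
grasp_force: 0.0
time: 39.75
tool_pos: [0.5337, -0.1639, 0.1773]
tool_rot: [[0.989, -0.147, 0.0], [-0.147, -0.989, 0.0], [0.0, -0.0, -1.0]]
ft_force: [-0.3, -0.2, -0.8]
gripper_width: 0.051
grasp_force: 0.0
[ 0.0012172  -0.00081617  0.09527967] turn -0.14065078979750822 [ 20.1  29.  -12.4 105.2   8.2  46.7 -95. ]
```

View pics/w9c.png

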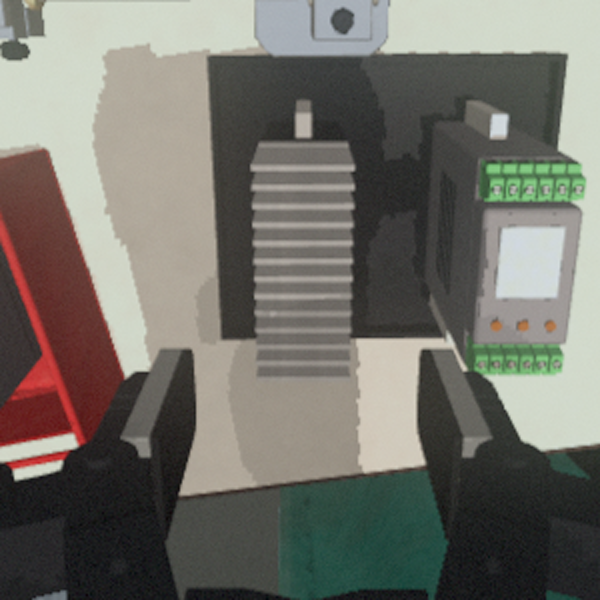

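Both tall modules stand upright in the tray, fins between the jaws (crop 303,255). I grip and lift it.

```bash
python3 -m inch '0 0 0 0.001 -0.001 0.04 -0.2;0 0 0 0.001 -0.001 0.08 -0.2;0 0 0 0.001 -0.001 0.0945 -0.2;0 0 0 0.001 -0.001 0.0945 -0.2;0 0 0 0.001 -0.001 0.0945 -0.2;0 0 0 0.001 -0.001 0.0945 1;0 0 0 0.001 -0.001 0.0945 1;0 0 0 0.001 -0.001 0.0945 1' 60
python3 -m inch '0 0 0 0 0 0 1;0 0 0 0 0 0 1;0 0 0 0 0 -0.02 1;0 0 0 0 0 -0.045 1;0 0 0 0 0 -0.075 1;0 0 0 0 0 -0.105 1;0 0 0 0 0 -0.115 1;0 0 0 0 0 -0.115 1' 60
python3 - <<'E'
from h import *
s=r.read_state(); p=s['tool_pos'];R=np.array(s['tool_rot']); print(R.T@(np.array([.469,.2322,.15])-p), 'turn', -8.6+np.degrees(np.arctan2(R[1,0],R[0,0])), s['joints'].round(1))
E
```

```text
time: 40.8
tool_pos: [0.5355, -0.1632, 0.0841]
tool_rot: [[0.989, -0.147, 0.002], [-0.147, -0.989, -0.001], [0.002, 0.0, -1.0]]
ft_force: [-2.3, 0.9, 11.2]
gripper_width: 0.0313
grasp_force: 59.5
time: 41.8
tool_pos: [0.5349, -0.1632, 0.198]
tool_rot: [[0.989, -0.147, 0.001], [-0.147, -0.989, -0.0], [0.001, 0.0, -1.0]]
ft_force: [-0.6, -0.4, -3.5]
gripper_width: 0.0307
grasp_force: 60.2
[-0.12332793 -0.38140919  0.04787183] turn -17.049408361012652 [ 20.3  27.5 -12.8 104.    7.8  49.3 -94.7]
```

```bash
python3 -m inch '0 0 -2 -0.015 -0.045 0 1;0 0 -4 -0.03 -0.09 0 1;0 0 -6.5 -0.045 -0.14 0 1;0 0 -9 -0.061 -0.19 0 1;0 0 -11 -0.078 -0.24 0 1;0 0 -13 -0.094 -0.29 0 1;0 0 -15 -0.11 -0.34 0 1;0 0 -17 -0.123 -0.381 0 1'
python3 -m inch '0 0 0 0 0 0 1;0 0 0 0 0 0 1;0 0 0 0 0 0.02 1;0 0 0 0 0 0.045 1;0 0 0 0 0 0.055 1;0 0 0 0 0 0.055 1;0 0 0 0 0 0.055 1;0 0 0 0 0 0.055 1'
python3 - <<'E'
from h import *
s=r.read_state(); p=s['tool_pos'];R=np.array(s['tool_rot']); print(R.T@(np.array([.469,.2322,.0891])-p), 'turn', -8.6+np.degrees(np.arctan2(R[1,0],R[0,0])), s['joints'].round(1))
E
```

```text
time: 42.8
tool_pos: [0.468, 0.2337, 0.1966]
tool_rot: [[0.989, 0.151, -0.002], [0.151, -0.989, -0.0], [-0.002, 0.0, -1.0]]
ft_force: [0.8, -0.6, -2.3]
gripper_width: 0.0312
grasp_force: 60.2
time: 43.8
tool_pos: [0.4695, 0.2319, 0.1435]
tool_rot: [[0.989, 0.149, 0.001], [0.149, -0.989, 0.0], [0.001, -0.0, -1.0]]
ft_force: [-0.7, 0.3, -3.1]
gripper_width: 0.031
grasp_force: 60.4
[-0.00046133 -0.00033695  0.05437101] turn -0.054455276602661584 [ -17.6   29.8  -20.3  111.4   15.2   41.3 -128.4]
```

```bash
python3 -m inch '0 0 0 -0.0005 -0.0005 0.005 1;0 0 0 -0.0005 -0.0005 0.01 1;0 0 0 -0.0005 -0.0005 0.015 1;0 0 0 -0.0005 -0.0005 0.02 1;0 0 0 -0.0005 -0.0005 0.025 1;0 0 0 -0.0005 -0.0005 0.03 1;0 0 0 -0.0005 -0.0005 0.03 1;0 0 0 -0.0005 -0.0005 0.03 1'
python3 -m inch '0 0 0 0 0 0.005 1;0 0 0 0 0 0.01 1;0 0 0 0 0 0.015 1;0 0 0 0 0 0.019 1;0 0 0 0 0 0.022 1;0 0 0 0 0 0.0245 1;0 0 0 0 0 0.0245 1;0 0 0 0 0 0.0245 1'
```

```text
time: 44.8
tool_pos: [0.4686, 0.2323, 0.1129]
tool_rot: [[0.989, 0.149, 0.0], [0.149, -0.989, 0.0], [0.0, -0.0, -1.0]]
ft_force: [0.5, -0.8, -2.1]
gripper_width: 0.0312
grasp_force: 60.4
time: 45.8
tool_pos: [0.4685, 0.2324, 0.0891]
tool_rot: [[0.989, 0.149, 0.0], [0.149, -0.989, -0.0], [0.0, 0.0, -1.0]]
ft_force: [-6.8, -2.5, 18.6]
gripper_width: 0.0309
grasp_force: 63.2
```

Fins is seated (0.0891, as expected). I release and go for terminals.

```bash
python3 -m inch '0 0 0 0 0 0 0.5;0 0 0 0 0 0 -0.2;0 0 0 0 0 0 -0.2;0 0 0 0 0 0 -0.2;0 0 0 0 0 -0.02 -0.2;0 0 0 0 0 -0.05 -0.2;0 0 0 0 0 -0.08 -0.2;0 0 0 0 0 -0.09 -0.2'
python3 - <<'E'
from h import *
s=r.read_state(); p=s['tool_pos'];R=np.array(s['tool_rot']); print(R.T@(np.array([.5246,-.2363,.178])-p), 'turn', 8.35+np.degrees(np.arctan2(R[1,0],R[0,0])), s['joints'].round(1))
E
```

```text
time: 46.8
tool_pos: [0.4691, 0.2325, 0.1797]
tool_rot: [[0.989, 0.149, 0.002], [0.149, -0.989, 0.001], [0.002, -0.001, -1.0]]
ft_force: [-0.5, 0.5, -0.8]
gripper_width: 0.0513
grasp_force: 0.0
[-0.01475186  0.47184132  0.00138906] turn 16.893966486496907 [ -16.6   26.8  -21.6  109.9   13.4   45.7 -126.9]
```

```bash
python3 -m inch '0 0 2 -0.001 0.058 0 -0.2;0 0 4 -0.003 0.117 0 -0.2;0 0 6 -0.005 0.176 0 -0.2;0 0 8 -0.007 0.235 0 -0.2;0 0 10 -0.009 0.294 0 -0.2;0 0 12 -0.011 0.353 0 -0.2;0 0 15 -0.013 0.412 0 -0.2;0 0 17 -0.015 0.472 0 -0.2'
python3 -m inch '0 0 0 0 0 0 -0.2;0 0 0 0 0 0 -0.2;0 0 0 0 0 0 -0.2;0 0 0 0 0 0 -0.2;0 0 0 0 0 0 -0.2;0 0 0 0 0 0 -0.2;0 0 0 0 0 0 -0.2;0 0 0 0 0 0 -0.2'
python3 - <<'E'
from h import *
s=r.read_state(); p=s['tool_pos'];R=np.array(s['tool_rot']); print(R.T@(np.array([.5246,-.2363,.083])-p), 'turn', 8.35+np.degrees(np.arctan2(R[1,0],R[0,0])), s['joints'].round(1))
E
```

```text
time: 47.8
tool_pos: [0.5237, -0.2386, 0.1777]
tool_rot: [[0.989, -0.148, -0.001], [-0.148, -0.989, 0.0], [-0.001, -0.0, -1.0]]
ft_force: [1.5, 1.0, -0.2]
gripper_width: 0.0512
grasp_force: 0.0
time: 48.8
tool_pos: [0.5239, -0.2367, 0.1783]
tool_rot: [[0.989, -0.147, -0.0], [-0.147, -0.989, 0.0], [-0.0, -0.0, -1.0]]
ft_force: [-0.4, 0.2, 0.8]
gripper_width: 0.0512
grasp_force: 0.0
[ 0.00061428 -0.00051312  0.09528649] turn -0.09581919735590638 [ 27.5  30.3 -12.8 102.6   8.6  48.  -87.7]
```

```bash
python3 -m inch '0 0 0 0.0005 -0.0005 0.04 -0.2;0 0 0 0.0005 -0.0005 0.08 -0.2;0 0 0 0.0005 -0.0005 0.0955 -0.2;0 0 0 0.0005 -0.0005 0.0955 -0.2;0 0 0 0.0005 -0.0005 0.0955 -0.2;0 0 0 0.0005 -0.0005 0.0955 1;0 0 0 0.0005 -0.0005 0.0955 1;0 0 0 0.0005 -0.0005 0.0955 1' 60
python3 -m inch '0 0 0 0 0 0 1;0 0 0 0 0 0 1;0 0 0 0 0 -0.02 1;0 0 0 0 0 -0.045 1;0 0 0 0 0 -0.075 1;0 0 0 0 0 -0.105 1;0 0 0 0 0 -0.115 1;0 0 0 0 0 -0.115 1' 60
python3 - <<'E'
from h import *
s=r.read_state(); p=s['tool_pos'];R=np.array(s['tool_rot']); print(R.T@(np.array([.482,.1494,.15])-p), 'turn', -8.6+np.degrees(np.arctan2(R[1,0],R[0,0])), s['joints'].round(1))
E
```

```text
time: 49.8
tool_pos: [0.5252, -0.2363, 0.0841]
tool_rot: [[0.989, -0.147, 0.002], [-0.147, -0.989, -0.001], [0.002, 0.0, -1.0]]
ft_force: [-1.6, 2.7, 10.3]
gripper_width: 0.0311
grasp_force: 58.8
time: 50.8
tool_pos: [0.5245, -0.2364, 0.1979]
tool_rot: [[0.989, -0.147, 0.001], [-0.147, -0.989, -0.0], [0.001, 0.0, -1.0]]
ft_force: [-0.2, -0.3, -2.8]
gripper_width: 0.0312
grasp_force: 60.3
[-0.09876871 -0.37533786  0.04776503] turn -17.04675022834804 [ 27.8  28.9 -13.1 101.6   8.2  50.4 -87.4]
```

```bash
python3 -m inch '0 0 -2 -0.012 -0.045 0 1;0 0 -4 -0.024 -0.09 0 1;0 0 -6.5 -0.036 -0.14 0 1;0 0 -9 -0.05 -0.19 0 1;0 0 -11 -0.063 -0.24 0 1;0 0 -13 -0.076 -0.29 0 1;0 0 -15 -0.089 -0.335 0 1;0 0 -17 -0.099 -0.3755 0 1'
python3 -m inch '0 0 0 0 0 0 1;0 0 0 0 0 0 1;0 0 0 0 0 0.02 1;0 0 0 0 0 0.045 1;0 0 0 0 0 0.055 1;0 0 0 0 0 0.055 1;0 0 0 0 0 0.055 1;0 0 0 0 0 0.055 1'
python3 - <<'E'
from h import *
s=r.read_state(); p=s['tool_pos'];R=np.array(s['tool_rot']); print(R.T@(np.array([.482,.1493,.0891])-p), 'turn', -8.6+np.degrees(np.arctan2(R[1,0],R[0,0])), s['joints'].round(1))
E
```

```text
time: 51.8
tool_pos: [0.4807, 0.1512, 0.1966]
tool_rot: [[0.989, 0.151, -0.002], [0.151, -0.989, -0.0], [-0.002, -0.0, -1.0]]
ft_force: [-0.3, 0.7, -2.8]
gripper_width: 0.0311
grasp_force: 60.2
time: 52.8
tool_pos: [0.4821, 0.1497, 0.1435]
tool_rot: [[0.989, 0.149, 0.001], [0.149, -0.989, 0.0], [0.001, -0.0, -1.0]]
ft_force: [-0.3, 1.0, -2.6]
gripper_width: 0.0312
grasp_force: 60.5
[-0.00017895  0.00040324  0.05437884] turn -0.05241258522779013 [  -8.2   28.5  -20.7  114.1   15.3   39.9 -119.9]
```

```bash
python3 -m inch '0 0 0 0 0.0005 0.005 1;0 0 0 0 0.0005 0.01 1;0 0 0 0 0.0005 0.015 1;0 0 0 0 0.0005 0.02 1;0 0 0 0 0.0005 0.025 1;0 0 0 0 0.0005 0.03 1;0 0 0 0 0.0005 0.03 1;0 0 0 0 0.0005 0.03 1'
python3 -m inch '0 0 0 0 0 0.005 1;0 0 0 0 0 0.01 1;0 0 0 0 0 0.015 1;0 0 0 0 0 0.019 1;0 0 0 0 0 0.022 1;0 0 0 0 0 0.0245 1;0 0 0 0 0 0.0245 1;0 0 0 0 0 0.0245 1'
```

```text
time: 53.8
tool_pos: [0.4819, 0.1492, 0.1129]
tool_rot: [[0.989, 0.149, 0.0], [0.149, -0.989, 0.0], [0.0, -0.0, -1.0]]
ft_force: [-0.6, 0.2, -3.3]
gripper_width: 0.0311
grasp_force: 60.5
time: 54.8
tool_pos: [0.4818, 0.1497, 0.0889]
tool_rot: [[0.989, 0.149, 0.001], [0.149, -0.989, 0.001], [0.001, -0.0, -1.0]]
ft_force: [-5.9, 1.6, 13.6]
gripper_width: 0.031
grasp_force: 62.8
```

Terminals is seated (0.0889). I release, rise clear and check.

```bash
python3 -m inch '0 0 0 0 0 0 0.5;0 0 0 0 0 0 -0.2;0 0 0 0 0 0 -0.2;0 0 0 0 0 0 -0.2;0 0 0 0 0 -0.02 -0.2;0 0 0 0 0 -0.06 -0.2;0 0 0 0 0 -0.12 -0.2;0 0 0 0 0 -0.17 -0.2'
python3 -m inch '0 0 0 0 0 -0.02 -0.2;0 0 0 0 0 -0.02 -0.2;0 0 0 0 0 -0.02 -0.2;0 0 0 0 0 -0.02 -0.2;0 0 0 0 0 -0.02 -0.2;0 0 0 0 0 -0.02 -0.2;0 0 0 0 0 -0.02 -0.2;0 0 0 0 0 -0.02 -0.2'
python3 - <<'E'
from h import *
im=save('wrist','w10'); im2=save('side','s10')
a=cv2.resize(im[60:320,:,::-1],(800,371)); b=cv2.resize(im2[120:290,200:370,::-1],(220,220)); 
c=cv2.resize(im2[130:240,220:330,::-1],(220,220),interpolation=cv2.INTER_CUBIC)
o=np.zeros((595,800,3),np.uint8); o[:371]=a; o[373:593,:220]=b; o[373:593,230:450]=c; cv2.imwrite('pics/end.png',o)
E
```

```text
time: 55.8
tool_pos: [0.4817, 0.1492, 0.2604]
tool_rot: [[0.989, 0.149, 0.001], [0.149, -0.989, 0.0], [0.001, -0.0, -1.0]]
ft_force: [0.3, -0.4, -0.6]
gripper_width: 0.0512
grasp_force: 0.0
time: 56.8
tool_pos: [0.4818, 0.1492, 0.2783]
tool_rot: [[0.989, 0.149, 0.0], [0.149, -0.989, 0.0], [0.0, -0.0, -1.0]]
ft_force: [-0.0, 0.7, 0.3]
gripper_width: 0.0513
grasp_force: 0.0
```

View pics/end.png

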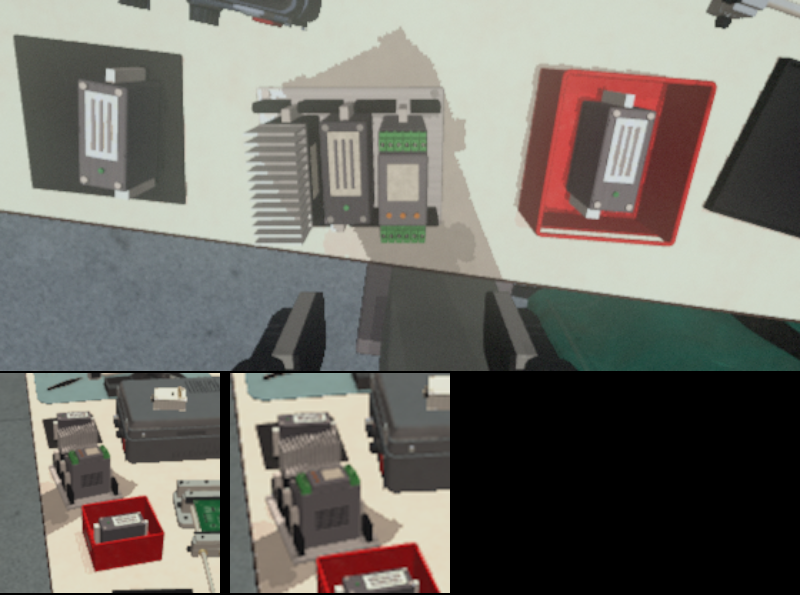

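The rack holds fins, the spare and terminals (280–430, 180), all seated. The failed module stands upright in the bin (625,150), and the other spare still stands on its pad (103,135). I hand in.

```bash
python3 -c "
from workcell import r
print(r.finish_job())"
```

```text
the job is handed in; nothing more can be done
None
```

I handed the job in at about 57 s: the failed module is upright in the bin, spare_a is fully home in the middle bay, and both tall modules are back home in their own bays. The other spare is untouched, and the gripper is open and clear of everything.

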